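Load a crimp-sample holder under the spring clip

ROBOT

A 7-joint arm with a two-finger parallel gripper is mounted at the origin on the work surface. World frame = base frame: x ahead of the robot, y to its left, z up, the work surface at z = 0. Lengths are in mm, angles in rad, forces in N, time in s.
With the tool pointing down it reaches from about 400 to 750 mm from the base axis. Payload 19.5 kg.
Tool frame: the origin (TCP) lies on the mounting face of the last link; the fingertips stand 173 mm ahead of it and the grasp point (between the pads) lies 155 mm ahead of it; x points along the fingers, y is the direction in which the jaws open and shut, and the axes are right-handed (so a half turn about x gives the same grasp; the last joint's range is limited). The gripper opens to 85 mm and grips with 20 to 120 N. Pads are 22 mm wide; open, the fingers measure 114 mm over their backs; the gripper's body (76 mm by 85 mm) begins 54 mm behind the grasp point. The pads swing forward as they close: fully open they stand 13 mm farther back than shut.
Start: joints at [1.216, 0.707, -0.028, 1.485, 0.022, 0.951, -0.075], TCP at [176.939, -547.091, 404.668] pointing down, gripper open.
Joint ranges: [-2.71, 2.71], [-0.32, 2.16], [-1.57, 1.52], [0, 2.45], [-1.46, 4.6], [0, 2.02], [-2.83, 2.83]. Speed limits (rad/s): [1.89, 1.89, 2.57, 2.57, 3.01, 3.01, 3.01].

INTERFACE

Orientations are given as a 3x3 rotation matrix whose columns are the frame's x, y, z axes.
In Python, from rig import readout, capture, camera_params, job gives the robot as it stands.
- The arm moves only by the shell command python3 -m inch 'ROWS' [OPENING]. ROWS is JSON, one flat list of numbers, 6 for each row, row after row: the shift along the tool's x, y, z each as a share of 0.25 m, from -1 to 1, then the turn, a rotation vector about the tool's x, y, z each as a share of pi rad, from -1 to 1. A call has 1 to 12 rows; each row shifts and turns the commanded pose from where the row before left it, along the tool's axes as they then stand; what a row does not reach is not made up. A row lasts 1/12 s, in which the tool goes at most 41.7 mm and 7.16 degrees, less where a joint would pass 70% of its speed; a pose out of reach is approached as far as the arm can. A call with a number of a shift or a turn outside -1 to 1 is refused whole. A call with a gripper value outside its range is refused whole. OPENING is the closure, from -1 (fully open) to 1 (shut), so that 0 is half open, set as the call begins (- or left out, the last holds). The fingers move at their own pace and stop on an object; the grip force is fixed at half the most. Time passes only in rows, so rows that do not move let the fingers close. It gives the time, the measured TCP pose, the force and the opening at its end, in the units of the state.
- readout.get_state(): the state, without advancing time (a new reading comes with each control period).
- capture(name): name is "scene" or "top" or "wrist"; returns the picture (420x560x3 uint8, red, green, blue); there is no depth.
- camera_params(name): a dict with "vfov" (degrees; the focal length in pixels is half the picture's height over the tangent of half this angle, whatever the lens; pixels are square), "cx", "cy" (the principal point, pixels), "rvec" (rotation vector, rad) and "tvec" (3), from world to camera coordinates, as OpenCV has them. Camera axes: x right, y down, z forward; pixel columns grow to the right and rows downward; lengths in mm; the calibration is good to about 2 mm. A picture is of the moment at which its call begins: read the wrist's pose just before it. camera_params takes no time and is no camera call; for the wrist camera it gives the pose at the moment of the call.
- job.sign_off(): hands the job in, once; it reports no verdict.
The state is a dict: "clock": time; "joints": joint angles; "qd": joint speeds; "effort": joint torques, N m; "eef_pos": TCP position; "ee_rot": TCP orientation; "wrist_force": force on the tool from outside, world axes, zero at the start; "wrist_torque": the same for the moment, N m; "opening": opening from 0.0 (shut) to 1.0 (fully open).
Only numpy, scipy, OpenCV 4.12 (cv2) and the standard library are available. Lean on these libraries where they do the work, as an engineer would, in place of code of your own. Each camera call takes 0.05 s, during which the arm holds its last target.

TASK

Push the orange pad of the clamping stage down with one fingertip and hold it down, so that the steel clip jaw stays raised, while the other fingertip pushes the blue sample holder by its upright lip along the lane, beneath the jaw, until it is fully home against the end stop. Keep the pad down until the holder is home, then let go so that the clip springs down onto the holder, and move clear. Do not lift or tip the holder, and leave all the other things on the bench where they are.

Things in the scene. Friction and masses are not known exactly. Their poses are not given: they have to be found in the camera images.
- stage: Clamping stage fixed to the bench: grey deck 230 (x) x 140 (y) x 25 mm high. Origin: centre of its underside, on the bench. Its x is the push direction, y to the left, z up. A lane 40 mm wide runs on the deck along x, centre line y = -30 mm, between rails 5 mm wide, 4 mm high. Posts 10 mm wide (y), tops at z = 43 mm, stand at y = +4, x = -104, +48, +98 mm and carry the clip's shaft.
- stop (a point): Middle of the face of the aluminium end stop that closes the lane: stage x = +90, y = -30, z = 28 mm; the stop is 46 mm wide and 12 mm high. The holder's front edge must come up to this face.
- clip (a joint): Angle (rad) of the spring clip, a rocker on a shaft along stage x at y = +4, z = 35 mm. 0 = at rest, jaw down; 0.40 = pad fully down. About 2.5 N on the middle of the pad starts it moving, 6 N (8 N nearer the shaft) holds it fully down; it springs back. From about 0.22 the jaw clears the holder's plate; released onto the plate it rests at about 0.16.
- jaw (a point): Middle of the underside of the steel jaw, the other end of the clip: 22 mm along x (stage x = +62 to +84 mm), 8 mm wide, over the lane's centre line. At rest it is 1 mm above the deck and bars the lane; it rises up to 13 mm as the pad goes down.
- pad (a point): Centre of the top of the orange pad, the end of the clip to press. A smooth, slippery strip 132 mm long in stage x (-102 to +30 mm), 30 mm wide, centred at y = +30 mm: a finger may slide along it, with equal force all along. At rest it slopes up outwards by 0.2 rad, centre 42 mm above the bench; fully down it slopes down outwards by 0.2 rad, centre 31 mm above the bench (6 mm above the deck).
- holder: Blue sample holder, a loose flat plate 80 (x) x 36 (y) x 6 mm, about 90 g, with an upright lip 5 mm thick, 30 mm wide, 18 mm high from the underside, along its rear (-x) edge. Origin: centre of its underside; x points to its front, along stage x. It starts flat in the lane short of the jaw, origin at stage x = -25 to +10 mm; home, its origin is at stage x = +50 mm.
- lip (a point): Middle of the top edge of the lip's rear face on the holder: 40 mm behind the holder's origin, 18 mm above its underside. The rear face is where to push.
- spare: A grey spare holder of the same shape, lying on the bench to the right of the stage. Bystander.
- gauge: A stepped brass gauge, 28 mm in diameter, 40 mm high, standing to the left of the stage. Bystander.
- block: A steel gauge block, 30 mm cube, to the right of the stage. Bystander.
- crimper: A hand crimper with black handles, about 200 mm long, lying at the left. Bystander.
- cleaner: A bottle with a red cap, 52 mm in diameter, 150 mm high. Bystander.
- dish: A white dish, 110 mm in diameter, 22 mm high. Bystander.
- driver: A green screwdriver lying at the left. Bystander.
There are look-alikes about, which are no part of the job. Leave any yellow look-alike of the holder alone.

How it is judged (in metres and radians):
On the way, in this order (a step that is already met when the one before it is completed fails the run):
1. the pad is pressed down and the jaw raised while the holder is still short of the jaw (value of joint clip above 0.2 rad and x of holder in the frame of stage below 0.02 m), for 0.1 s.
2. the holder reaches the end stop with the pad still held down (value of joint clip above 0.185 rad and x of holder in the frame of stage above 0.0465 m), for 0.05 s.
At the end, for the whole second after the job is handed in: The holder lies flat in the lane with its front within 3.5 mm of the end stop, at rest, and the released clip rests on it (clip angle 0.11 to 0.185 rad) (x of holder in the frame of stage between 0.0465 and 0.053 m and y of holder in the frame of stage between -0.0345 and -0.0255 m and z of holder in the frame of stage between 0.0225 and 0.0275 m and angle between holder's own z axis and vertical below 0.05 rad and angle between the x axis of holder and the x axis of stage, either way round below 0.12 rad and value of joint clip between 0.11 and 0.185 rad and linear speed of holder below 0.01 m/s); the robot touches nothing.
It fails at once if the holder is lifted or tipped (z of holder in the frame of stage above 0.032 m or angle between holder's own z axis and vertical above 0.15 rad).
It fails at once if one of the other things on the bench is moved by more than 15 mm (distance of any of spare, gauge, block, crimper, cleaner, dish, driver from where it was at the start of the episode above 0.015 m).
It also fails if it takes over 45 s, if anything falls off the work surface, if the arm or the gripper's body presses on something with over 40 N, if the wrist force passes 120 N, or if a joint passes its speed limit or range.

## Working session

There is one attempt and no reset: what is moved stays moved. The work goes in short steps, Python scripts to look and compute and a shell command to move; the robot and the scene stay as the last step left them, time stands still between calls to the robot, and variables do not carry over. Pictures are saved under pics/ and viewed, and the job is handed in when it is done.

```bash
mkdir -p pics; ls; python3 - <<'E'
from rig import readout, capture, camera_params
import cv2
print(readout.get_state())
for n in ["scene","top","wrist"]:
    p=camera_params(n); print(n,p)
    im=capture(n); cv2.imwrite(f"pics/{n}0.png",im[:,:,::-1])
E
```

```text
pics
{'clock': 0.0, 'joints': array([ 1.21631256,  0.70709983, -0.02764621,  1.48499477,  0.02201659,
        0.95091488, -0.07550528]), 'qd': array([-4.27704626e-06, -1.77706567e-03, -8.80626800e-04,  3.34209228e-04,
       -1.55869173e-04,  2.47936224e-04,  2.83537477e-04]), 'effort': array([ 1.90254490e-03, -8.83187342e+01,  1.23548783e+00, -2.36157918e+01,
        1.69479515e-02,  6.51280818e-03, -6.09573772e-05]), 'eef_pos': array([ 176.92271007, -547.0254743 ,  404.22991233]), 'ee_rot': array([[-3.72319581e-04,  3.07733645e-01, -9.51472472e-01],
       [ 1.04988902e-03, -9.51471893e-01, -3.07733868e-01],
       [-9.99999380e-01, -1.11351585e-03,  3.11654403e-05]]), 'wrist_force': array([-0.03874622,  0.0640461 , -0.36932317]), 'wrist_torque': array([-0.01136739,  0.04136625,  0.02161168]), 'opening': 1.003168838606938}
scene {'vfov': 56.420681001473596, 'cx': 279.5842087583622, 'cy': 214.33013012244916, 'rvec': array([ 0.68344602,  2.45497139, -1.31195284]), 'tvec': array([ 455.3978205 , -132.20767343, 1270.42253327])}
top {'vfov': 51.90774968592814, 'cx': 278.2901878138858, 'cy': 205.67889566752942, 'rvec': array([ 2.14427777, -2.10767097,  0.19801207]), 'tvec': array([  13.66715896,  527.77498472, 1308.61787359])}
wrist {'vfov': 69.41125681697189, 'cx': 276.7927642108981, 'cy': 213.37270603243633, 'rvec': array([-2.34244672,  1.70509205,  0.25014886]), 'tvec': array([-573.31849293,  -36.84520961,  380.12208336])}
```

View pics/scene0.png

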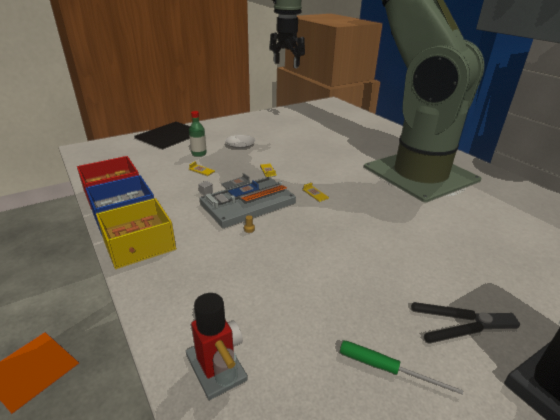

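View pics/top0.png

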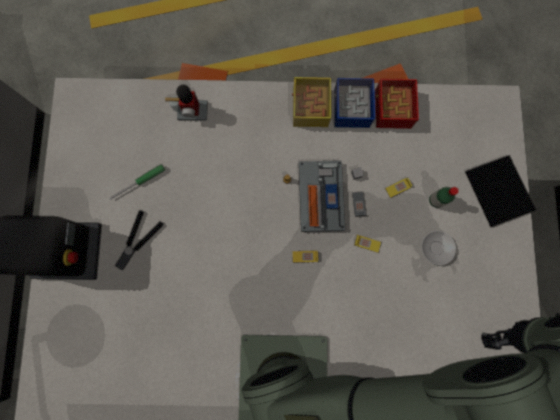

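View pics/wrist0.png

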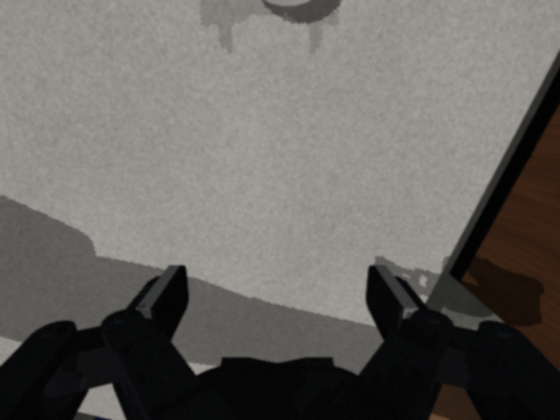

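```bash
cat > h.py <<'E'
import numpy as np, cv2
from rig import readout, capture, camera_params
def K(n,p=None):
    p=p or camera_params(n); f=210/np.tan(np.radians(p['vfov']/2))
    return p,np.array([[f,0,p['cx']],[0,f,p['cy']],[0,0,1]])
def px2w(n,u,v,z,p=None):
    p,k=K(n,p); R=cv2.Rodrigues(p['rvec'])[0]; C=-R.T@p['tvec']
    d=R.T@np.linalg.inv(k)@np.array([u,v,1.]); return C+d*(z-C[2])/d[2]
def w2px(n,P,p=None):
    p,k=K(n,p); return cv2.projectPoints(np.array(P,float).reshape(-1,3),p['rvec'],p['tvec'],k,None)[0][:,0]
E
python3 - <<'E'
import cv2
a=cv2.imread('pics/top0.png'); cv2.imwrite('pics/topc.png',cv2.resize(a[140:270,265:425],None,fx=5,fy=4.6*5/4.6 if 0 else 4.6,interpolation=cv2.INTER_CUBIC))
cv2.imwrite('pics/topc.png',cv2.resize(a[145:265,270:420],None,fx=5,fy=5,interpolation=cv2.INTER_CUBIC))
a=cv2.imread('pics/scene0.png'); cv2.imwrite('pics/scenec.png',cv2.resize(a[150:240,180:340],None,fx=5,fy=5,interpolation=cv2.INTER_CUBIC))
E
```

```text
(no output)
```

View pics/topc.png

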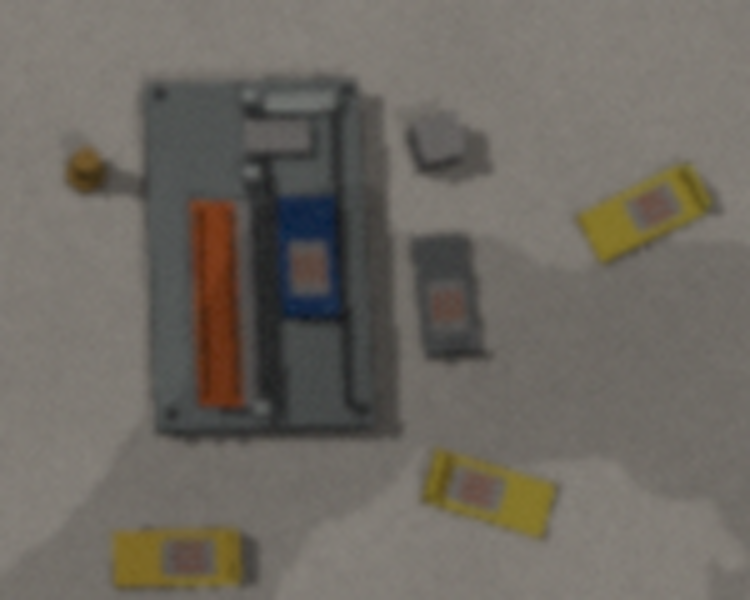

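View pics/scenec.png

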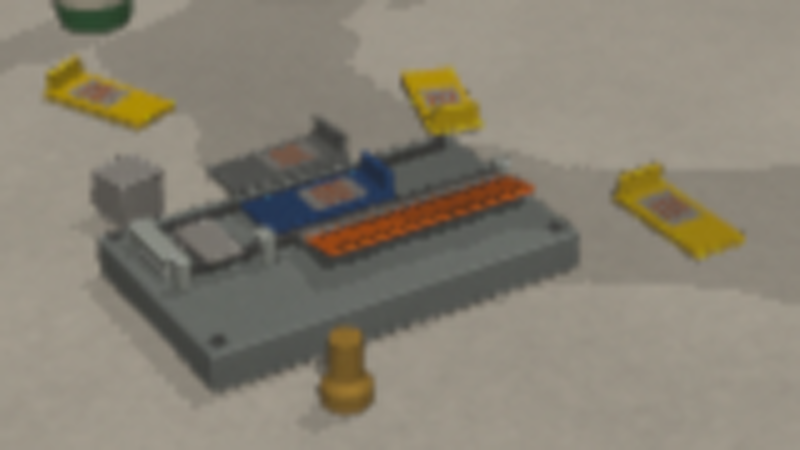

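```bash
cat >> h.py <<'E'
from scipy.optimize import least_squares
def fit(obs,x0):
    # obs: list of (params, camname, [(stage pt),(u,v)]...)
    def world(x,P):
        c,s=np.cos(x[2]),np.sin(x[2]); P=np.array(P,float)
        return np.c_[x[0]+c*P[:,0]-s*P[:,1], x[1]+s*P[:,0]+c*P[:,1], P[:,2]]
    def res(x): return np.concatenate([(w2px(n,world(x,[q[0] for q in o]),p)-[q[1] for q in o]).ravel() for p,n,o in obs])
    r=least_squares(res,x0,loss='soft_l1'); return r.x,res(r.x).reshape(-1,2)
E
python3 - <<'E'
from h import *
print(px2w('top',280,200,0),px2w('top',280,100,0),px2w('top',380,200,0))
T=lambda u,v:(270+u/5,145+v/5)
S=lambda u,v:(180+u/5,150+v/5)
top=[((115,70,25),T(146,80)),((115,-70,25),T(357,78)),((-115,70,25),T(156,432)),((-115,-70,25),T(376,430))]
sc=[((115,70,25),S(212,358)),((115,-70,25),S(100,243)),((-115,70,25),S(578,237)),((115,70,0),S(212,388)),((-115,70,0),S(578,268))]
for o in ([(None,'top',top)],[(None,'scene',sc)],[(None,'top',top),(None,'scene',sc)]):
    x,r=fit(o,[550,0,0]); print(x,np.round(r,1).tolist())
E
```

```text
[555.46379244  17.46174903   0.        ] [903.69174805  23.09102846   0.        ] [ 561.22183266 -309.60227601    0.        ]
[ 5.67684724e+02 -1.16458771e+02  3.58814369e-02] [[-0.2, 0.4], [0.4, 0.0], [-0.2, 0.0], [-0.0, -0.4]]
[ 570.21667347 -111.60123601  -94.20447312] [[-0.4, -0.1], [-1.5, -1.5], [0.8, -1.2], [0.3, 2.0], [0.4, 0.2]]
[ 5.67968406e+02 -1.15427093e+02  3.69372083e-02] [[-0.5, 0.3], [0.1, -0.1], [-0.5, -0.1], [-0.3, -0.5], [-0.5, -1.2], [-1.2, -2.5], [0.7, -1.9], [0.1, 0.9], [0.3, -0.4]]
```

```bash
python3 - <<'E'
from h import *
s=readout.get_state(); p=camera_params('wrist'); R=cv2.Rodrigues(p['rvec'])[0]; C=-R.T@p['tvec']
E=s['ee_rot']
print('cam in tool',E.T@(C-s['eef_pos']),'axes cols in tool\n',E.T@R.T)
t=np.array([500,-116,404.]); print('shift tool',E.T@(t-s['eef_pos']))
E
```

```text
cam in tool [ 30.08692801  -1.16022443 -73.04806807] axes cols in tool
 [[ 5.09524900e-05 -2.85858507e-01  9.58271836e-01]
 [ 9.99999846e-01 -5.14313613e-04 -2.06594200e-04]
 [ 5.51908959e-04  9.58271699e-01  2.85858437e-01]]
shift tool [   0.60097975 -310.72407724 -440.04931046]
```

```bash
python3 -m inch '[0,0,0,0.0294,0,0, 0,0,0,0.0294,0,0, 0,0,0,0.0294,0,0]' 0.0; python3 - <<'E'
from h import *
s=readout.get_state();E=s['ee_rot']; print(E,E.T@(np.array([560,-116,404.])-s['eef_pos'])/250)
E
```

```text
clock: 0.4
eef_pos: [176.9, -547.1, 404.5]
ee_rot: [[-0.0, 0.031, -1.0], [0.001, -1.0, -0.031], [-1.0, -0.001, 0.0]]
wrist_force: [0.7, -0.4, 0.1]
opening: 0.605
[[-8.53939573e-05  3.11061721e-02 -9.99516082e-01]
 [ 5.18963340e-04 -9.99515950e-01 -3.11062123e-02]
 [-9.99999862e-01 -5.21368487e-04  6.92096593e-05]] [ 0.00269474 -1.67579406 -1.58537858]
```

```bash
python3 -m inch '[0,-0.11,-0.11,0,0,0, 0,-0.11,-0.11,0,0,0, 0,-0.11,-0.11,0,0,0, 0,-0.11,-0.11,0,0,0, 0,-0.11,-0.11,0,0,0, 0,-0.11,-0.11,0,0,0, 0,-0.11,-0.11,0,0,0, 0,-0.11,-0.11,0,0,0, 0,-0.11,-0.11,0,0,0, 0,-0.11,-0.11,0,0,0]'; python3 - <<'E'
from h import *
s=readout.get_state();E=s['ee_rot']; print(E,E.T@(np.array([560,-116,404.])-s['eef_pos'])/250)
E
```

```text
clock: 1.23
eef_pos: [443.0, -260.8, 404.7]
ee_rot: [[-0.0, 0.036, -0.999], [0.0, -0.999, -0.036], [-1.0, -0.0, 0.0]]
wrist_force: [1.1, -1.3, 0.3]
opening: 0.502
[[-1.29217183e-04  3.57505620e-02 -9.99360736e-01]
 [ 1.65916498e-04 -9.99360730e-01 -3.57505832e-02]
 [-9.99999978e-01 -1.70430023e-04  1.23202970e-04]] [ 0.00267919 -0.56192704 -0.48846616]
```

```bash
python3 -m inch '[0.035,-0.09,-0.08,0,0,0, 0.035,-0.09,-0.08,0,0,0, 0.035,-0.09,-0.08,0,0,0, 0.035,-0.09,-0.08,0,0,0, 0.035,-0.09,-0.08,0,0,0, 0.035,-0.09,-0.08,0,0,0, 0,0,0,0,0,0, 0,0,0,0,0,0]'; python3 - <<'E'
from h import *
s=readout.get_state();p=camera_params('wrist');im=capture('wrist')
np.save('w1.npy',{'p':p,'s':s},allow_pickle=True)
print(s['eef_pos'],s['ee_rot'].round(4),s['opening'],s['wrist_force'])
cv2.imwrite('pics/w1.png',im[:,:,::-1])
E
```

```text
clock: 1.9
eef_pos: [557.6, -121.8, 351.3]
ee_rot: [[-0.001, 0.038, -0.999], [0.001, -0.999, -0.038], [-1.0, -0.001, 0.001]]
wrist_force: [-1.5, -0.5, 0.3]
opening: 0.501
[ 557.55710557 -121.84139459  351.3392723 ] [[-1.300e-03  3.820e-02 -9.993e-01]
 [ 6.000e-04 -9.993e-01 -3.820e-02]
 [-1.000e+00 -7.000e-04  1.200e-03]] 0.5007641364148515 [-1.50703933 -0.47725355  0.30053186]
```

View pics/w1.png

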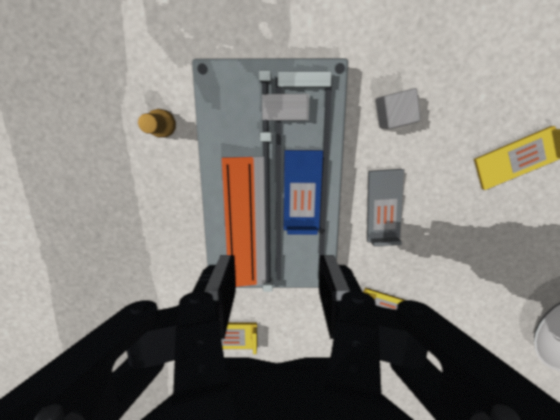

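```bash
python3 - <<'E'
import cv2
a=cv2.imread('pics/w1.png'); 
cv2.imwrite('pics/w1a.png',cv2.resize(a[50:190,180:370],None,fx=4,fy=4,interpolation=cv2.INTER_CUBIC))
cv2.imwrite('pics/w1b.png',cv2.resize(a[170:310,180:370],None,fx=4,fy=4,interpolation=cv2.INTER_CUBIC))
E
```

```text
(no output)
```

View pics/w1a.png

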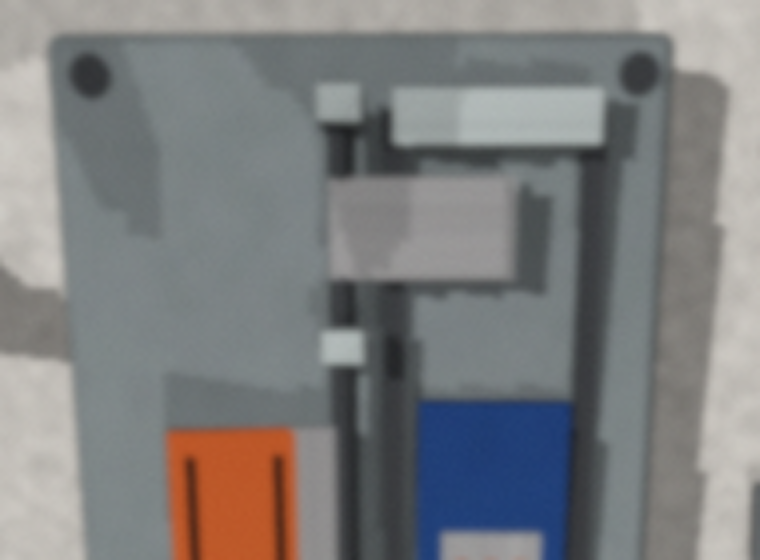

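View pics/w1b.png

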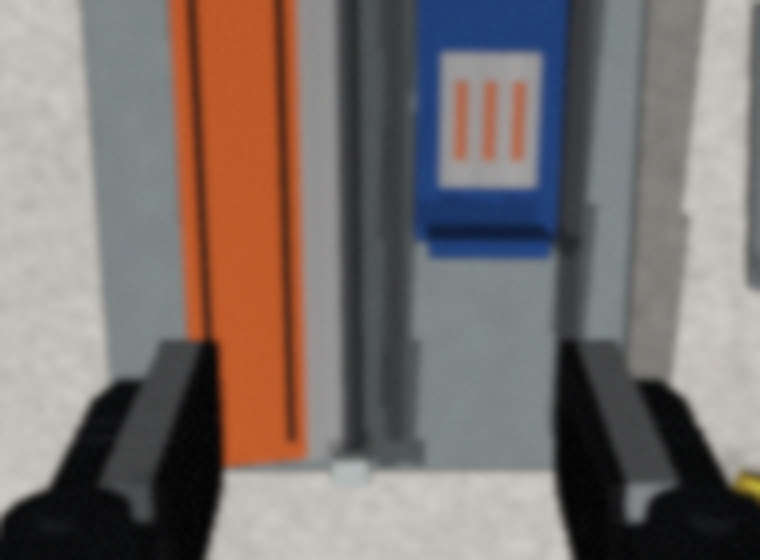

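```bash
python3 - <<'E'
from h import *
d=np.load('w1.npy',allow_pickle=True).item();p=d['p'];s=d['s']
A=lambda u,v:(180+u/4,50+v/4)
B=lambda u,v:(180+u/4,170+v/4)
o=[((115,70,25),A(52,37)),((115,-70,25),A(671,37)),((-115,70,25),B(118,468)),((-115,-70,25),B(623,468)),((90,-7,37),A(392,146)),((90,-53,37),A(604,146)),
 ((103,9,43),A(317,85)),((103,-1,43),A(360,85)),((53,9,43),A(322,330)),((53,-1,43),A(362,330))]
x,r=fit([(p,'wrist',o)],[568,-116,.036]); print(x,r.round(1).tolist())
c,sn=np.cos(x[2]),np.sin(x[2]);Rs=np.array([[c,-sn],[sn,c]])
def st(uv,z): return Rs.T@(px2w('wrist',*uv,z,p)[:2]-x[:2])
for uv,z in [(A(418,402),31),(A(573,402),31),(B(430,258),43),(B(550,258),43)]: print(st(uv,z))
# finger tip front corners (inner/outer) at assumed tip z
zt=s['eef_pos'][2]-168
for uv in [B(218,342),B(162,342),B(560,342),B(610,342)]: print('tip',st(uv,zt))
print('tcp stage',Rs.T@(s['eef_pos'][:2]-x[:2]))
E
```

```text
[ 5.68848665e+02 -1.14522947e+02  4.38070764e-02] [[-2.2, 0.2], [1.3, -0.9], [-0.5, 2.6], [0.3, 2.0], [-0.1, 1.3], [-0.2, 0.9], [-0.4, -0.8], [0.7, -0.9], [-0.4, -0.4], [0.9, -0.5]]
[ 35.80765804 -12.91625751]
[ 35.58380767 -49.35686264]
[-43.91881477 -15.65443545]
[-44.09195145 -44.99301677]
tip [-1.87948746 15.3838534 ]
tip [-1.83903306 22.31762185]
tip [ -2.12647483 -26.94906885]
tip [ -2.16257352 -33.13627996]
tcp stage [-11.60122401  -6.81693481]
```

```bash
python3 -m inch '[0,-0.013,0.097,0,0,0, 0,-0.013,0.097,0,0,0, 0.1,0,0,0.001,0,0, 0.1,0,0,0,0,0, 0.1,0,0,0,0,0, 0.1,0,0,0,0,0, 0.08,0,0,0,0,0, 0,0,0,0,0,0, 0,0,0,0,0,0]' -0.2; python3 - <<'E'
from h import *
s=readout.get_state();p=camera_params('wrist');im=capture('wrist')
np.save('w2.npy',{'p':p,'s':s},allow_pickle=True)
print(s['eef_pos'],s['ee_rot'].round(4),s['opening'],s['wrist_force'])
cv2.imwrite('pics/w2.png',cv2.resize(im[:,:,::-1],None,fx=1.4,fy=1.4,interpolation=cv2.INTER_CUBIC))
E
```

```text
clock: 2.7
eef_pos: [508.0, -119.3, 232.5]
ee_rot: [[-0.001, 0.031, -1.0], [-0.0, -1.0, -0.031], [-1.0, -0.0, 0.001]]
wrist_force: [0.4, -0.5, 0.6]
opening: 0.603
[ 508.00631703 -119.25890548  232.45654836] [[-0.001   0.0313 -0.9995]
 [-0.     -0.9995 -0.0313]
 [-1.     -0.      0.0011]] 0.6026092156400146 [ 0.40230853 -0.45365589  0.57094886]
```

View pics/w2.png

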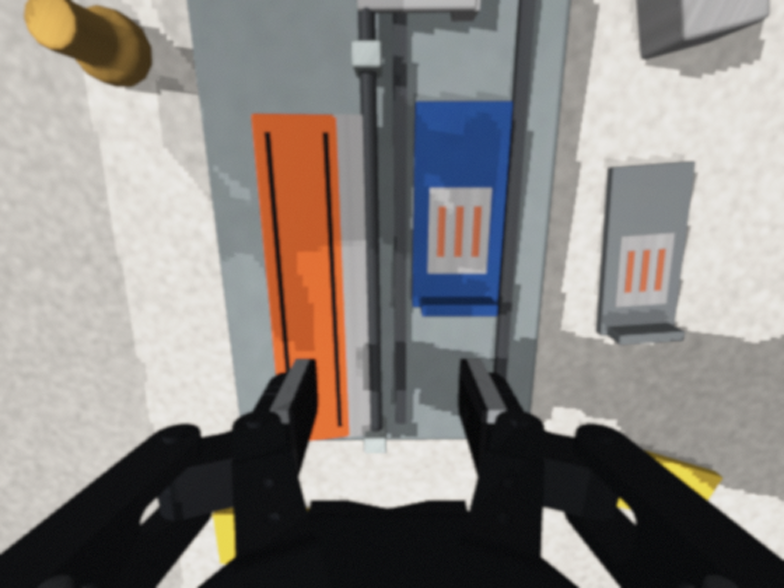

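```bash
python3 - <<'E'
from h import *
d=np.load('w2.npy',allow_pickle=True).item();p=d['p'];s=d['s']
A=lambda u,v:(u/1.4,v/1.4)
o=[((-115,-70,25),A(533,440)),((30,44.7,45),A(252,114)),((30,15.3,39),A(335,114)),((-102,15.3,39),A(348,436)),((53,9,43),A(351,41)),((53,-1,43),A(380,41)),((43,9,43),A(353,68)),((43,-1,43),A(382,68)),((-109,-1,43),A(386,448)),((-109,9,43),A(364,450))]
x,r=fit([(p,'wrist',o)],[568,-116,.036]); print(x,r.round(1).tolist())
c,sn=np.cos(x[2]),np.sin(x[2]);Rs=np.array([[c,-sn],[sn,c]])
def st(uv,z): return Rs.T@(px2w('wrist',*uv,z,p)[:2]-x[:2])
for uv,z in [(A(415,101),31),(A(511,101),31),(A(420,314),43),(A(498,316),43)]: print(st(uv,z))
for zt in (60,66,70):
  for uv in [A(293,360),A(316,360),A(460,360),A(483,360)]: print('tip',zt,st(uv,zt))
print('tcp stage',Rs.T@(s['eef_pos'][:2]-x[:2]))
E
```

```text
[ 5.70314619e+02 -1.13602327e+02  4.15901474e-02] [[-2.5, -0.0], [-2.5, -0.9], [1.1, -0.0], [1.4, -0.3], [-0.0, -3.0], [0.9, -3.2], [-0.7, 1.8], [-0.2, 1.5], [0.6, 4.6], [0.0, 3.3]]
[ 35.08484528 -13.04519978]
[ 34.69875259 -48.52778903]
[-43.95703264 -14.8939552 ]
[-45.12720968 -45.82965166]
tip 60 [-55.43394566  32.66072981]
tip 60 [-55.52433058  24.24887577]
tip 60 [-56.09016458 -28.41159578]
tip 60 [-56.18053218 -36.82183691]
tip 66 [-52.6664884   31.17175359]
tip 66 [-52.75306211  23.11459864]
tip 66 [-53.29503682 -27.3253611 ]
tip 66 [-53.38159392 -35.38097115]
tip 70 [-50.8215169   30.17910277]
tip 70 [-50.90554979  22.35841388]
tip 70 [-51.43161831 -26.60120464]
tip 70 [-51.51563509 -34.42039398]
tcp stage [-62.48961143  -3.06102282]
```

```bash
python3 -m inch '[0.04,-0.01,0,-0.003,0,0, 0.04,0,0,0,0,0, 0.01,0,0,0,0,0, 0,0,0,0,0,0, 0,0,0,0,0,0]'; python3 -m inch '[0.012,0,0,0,0,0, 0.012,0,0,0,0,0, 0,0,0,0,0,0]'
```

```text
clock: 3.17
eef_pos: [508.3, -116.0, 209.8]
ee_rot: [[-0.0, 0.042, -0.999], [0.0, -0.999, -0.042], [-1.0, -0.0, 0.0]]
wrist_force: [-1.2, 1.1, 3.3]
opening: 0.602
clock: 3.42
eef_pos: [508.4, -116.0, 203.5]
ee_rot: [[0.0, 0.042, -0.999], [0.0, -0.999, -0.042], [-1.0, -0.0, -0.0]]
wrist_force: [1.1, 0.6, 6.1]
opening: 0.602
```

```bash
python3 - <<'E'
from h import *
im=capture('wrist');s=readout.get_state();print(s['wrist_force'],s['eef_pos'])
cv2.imwrite('pics/w3.png',cv2.resize(im[:,:,::-1],None,fx=1.4,fy=1.4,interpolation=cv2.INTER_CUBIC))
im=capture('scene')
cv2.imwrite('pics/s3.png',cv2.resize(im[110:260,160:360,::-1],None,fx=4,fy=4,interpolation=cv2.INTER_CUBIC))
E
```

```text
[0.4129784  0.74473484 4.721612  ] [ 508.3886594  -115.95392414  203.68014935]
```

View pics/w3.png

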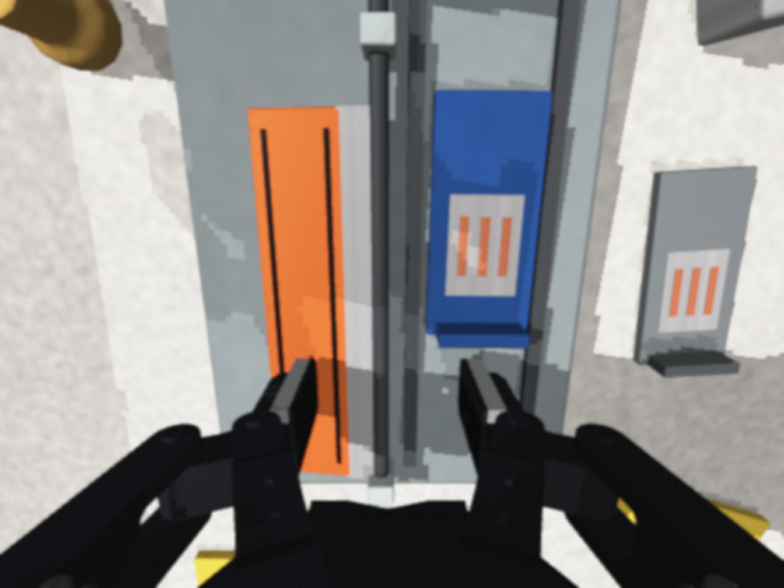

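View pics/s3.png

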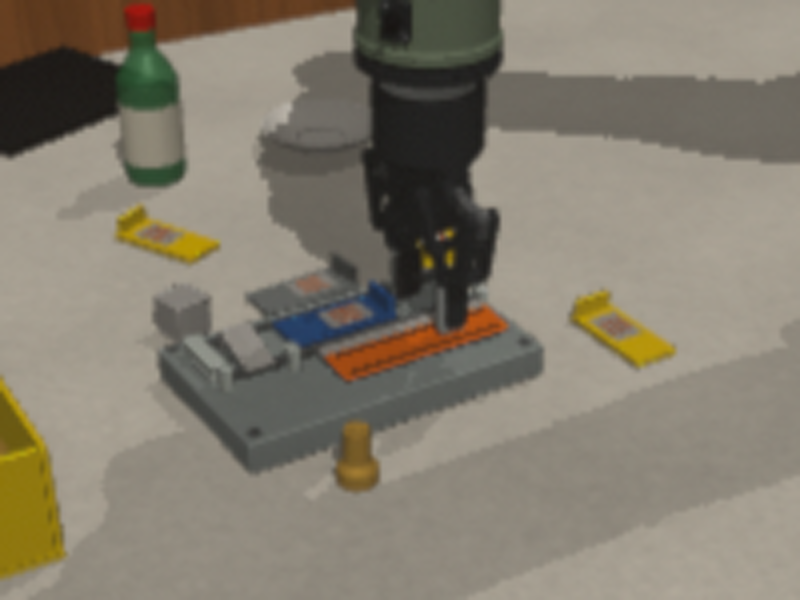

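```bash
python3 -m inch '[0.008,0,0,0,0,0, 0,0,0,0,0,0]'; python3 -m inch '[0.006,0,0,0,0,0, 0,0,0,0,0,0]'
```

```text
clock: 3.68
eef_pos: [508.4, -116.1, 201.7]
ee_rot: [[0.0, 0.042, -0.999], [-0.0, -0.999, -0.042], [-1.0, 0.0, -0.0]]
wrist_force: [0.4, 0.9, 6.3]
opening: 0.596
clock: 3.85
eef_pos: [508.4, -116.1, 200.9]
ee_rot: [[0.001, 0.042, -0.999], [-0.0, -0.999, -0.042], [-1.0, 0.0, -0.001]]
wrist_force: [-3.5, 1.3, 24.8]
opening: 0.601
```

```bash
python3 -m inch '[-0.003,0,0,0,0,0, 0,0,0,0,0,0]'; python3 - <<'E'
from h import *
im=capture('wrist');s=readout.get_state();print(s['wrist_force'],s['eef_pos'])
cv2.imwrite('pics/w4.png',cv2.resize(im[:,:,::-1],None,fx=1.4,fy=1.4,interpolation=cv2.INTER_CUBIC))
im=capture('scene')
cv2.imwrite('pics/s4.png',cv2.resize(im[160:240,190:310,::-1],None,fx=6,fy=6,interpolation=cv2.INTER_CUBIC))
E
```

```text
clock: 4.02
eef_pos: [508.4, -116.1, 201.5]
ee_rot: [[0.001, 0.042, -0.999], [-0.0, -0.999, -0.042], [-1.0, 0.0, -0.001]]
wrist_force: [-1.2, 0.2, 10.7]
opening: 0.603
[-1.44905929  1.45308436 12.61941037] [ 508.3762304  -116.06157189  201.44364414]
```

View pics/w4.png

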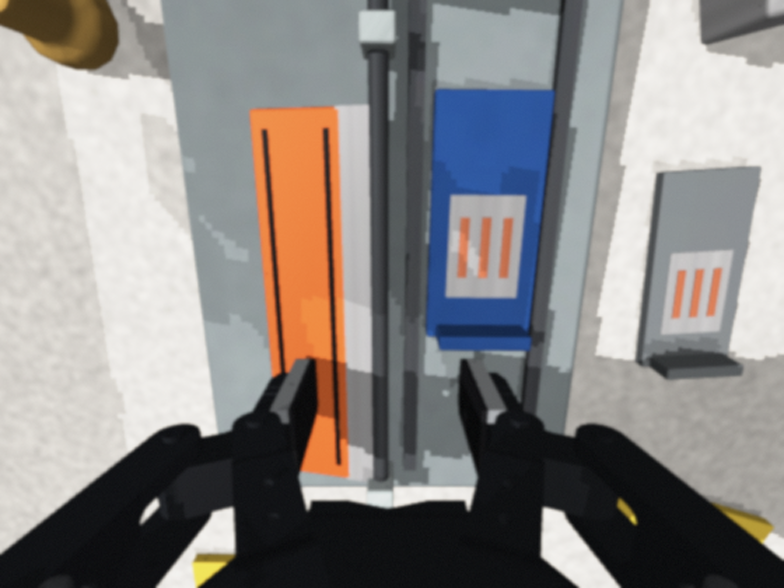

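View pics/s4.png

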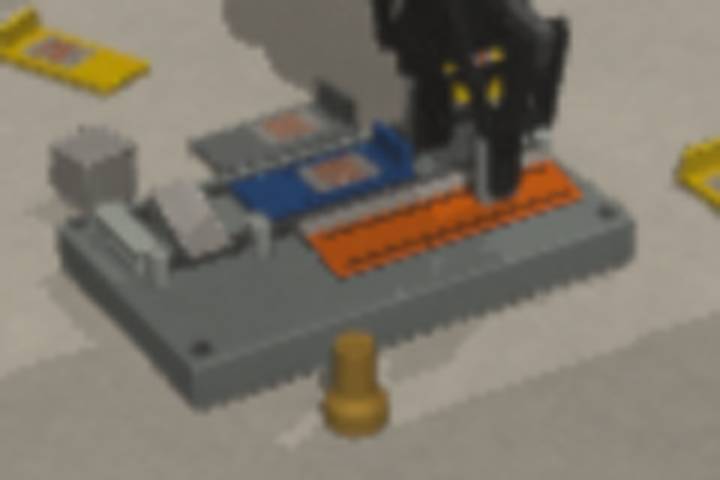

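```bash
python3 -m inch '[0,0,-0.012,0,0,0, 0,0,-0.012,0,0,0, 0,0,-0.012,0,0,0, 0,0,-0.012,0,0,0, 0,0,-0.012,0,0,0, 0,0,-0.012,0,0,0, 0,0,-0.012,0,0,0, 0,0,-0.012,0,0,0, 0,0,-0.012,0,0,0, 0,0,-0.012,0,0,0]'; python3 - <<'E'
from h import *
im=capture('wrist');s=readout.get_state();print(s['wrist_force'],s['eef_pos'])
cv2.imwrite('pics/w5.png',cv2.resize(im[:,:,::-1],None,fx=1.4,fy=1.4,interpolation=cv2.INTER_CUBIC))
E
```

```text
clock: 4.95
eef_pos: [537.9, -114.5, 201.3]
ee_rot: [[-0.002, 0.042, -0.999], [0.001, -0.999, -0.042], [-1.0, -0.001, 0.002]]
wrist_force: [-7.1, 2.8, 15.5]
opening: 0.607
[-3.65558504  2.55655995 14.89872758] [ 538.35958586 -114.46122143  201.32194755]
```

View pics/w5.png

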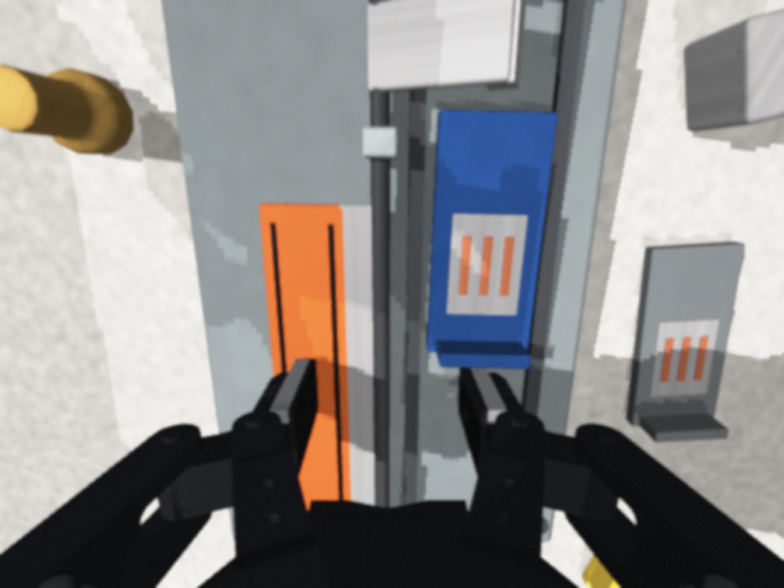

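```bash
python3 - <<'E'
from h import *
p=camera_params('wrist'); x=[569.5,-114,.042]
c,sn=np.cos(x[2]),np.sin(x[2]);Rs=np.array([[c,-sn],[sn,c]])
for uv,z in [((440,110),31),((555,112),31),((437,366),43),((528,367),43)]: print(Rs.T@(px2w('wrist',uv[0]/1.4,uv[1]/1.4,z,p)[:2]-x[:2]))
E
```

```text
[ 59.51260865 -13.79626017]
[ 58.93639953 -48.82493834]
[-20.04456378 -14.18963616]
[-20.40339488 -44.3183682 ]
```

```bash
python3 -m inch '[0,0,-0.012,0,0,0, 0,0,-0.012,0,0,0, 0,0,-0.012,0,0,0, 0,0,-0.012,0,0,0, 0,0,-0.012,0,0,0, 0,0,-0.012,0,0,0, 0,0,-0.012,0,0,0, 0,0,-0.012,0,0,0, 0,0,0,0,0,0]'; python3 - <<'E'
from h import *
im=capture('wrist');s=readout.get_state();print(s['wrist_force'],s['eef_pos'])
cv2.imwrite('pics/w6.png',cv2.resize(im[:,:,::-1],None,fx=1.4,fy=1.4,interpolation=cv2.INTER_CUBIC))
im=capture('scene')
cv2.imwrite('pics/s6.png',cv2.resize(im[160:240,190:310,::-1],None,fx=6,fy=6,interpolation=cv2.INTER_CUBIC))
E
```

```text
clock: 5.75
eef_pos: [562.3, -113.4, 201.3]
ee_rot: [[-0.001, 0.042, -0.999], [0.001, -0.999, -0.042], [-1.0, -0.001, 0.001]]
wrist_force: [-3.5, 3.1, 14.2]
opening: 0.601
[-2.87447137  3.12547023 14.02588396] [ 562.23709798 -113.46274692  201.39490184]
```

View pics/w6.png

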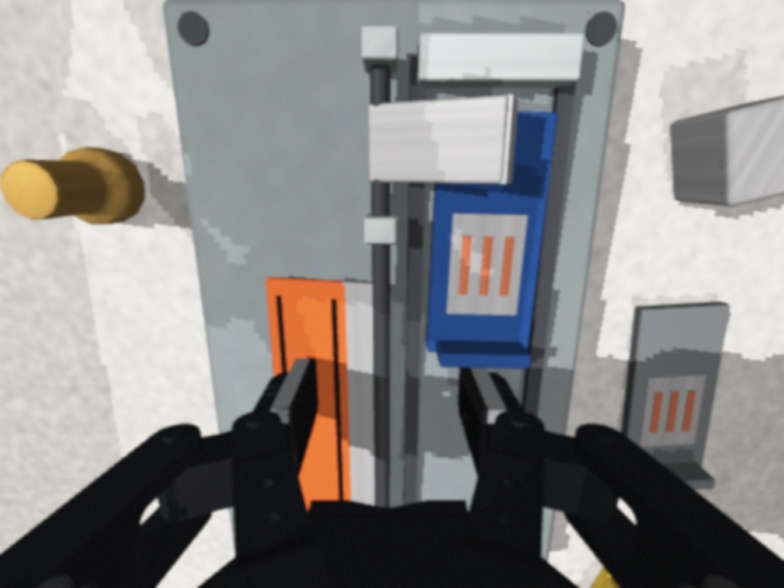

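View pics/s6.png

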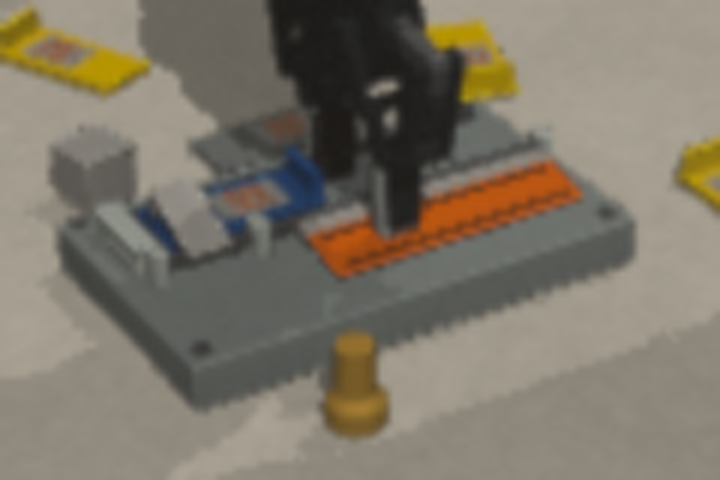

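```bash
python3 -m inch '[0,0,-0.008,0,0,0, 0,0,-0.008,0,0,0, 0,0,0,0,0,0]'; python3 -m inch '[0,0,-0.006,0,0,0, 0,0,0,0,0,0]'; python3 -m inch '[0,0,-0.004,0,0,0, 0,0,0,0,0,0]'
```

```text
clock: 6.1
eef_pos: [566.1, -113.4, 201.4]
ee_rot: [[-0.001, 0.042, -0.999], [0.001, -0.999, -0.042], [-1.0, -0.001, 0.001]]
wrist_force: [-4.0, 2.6, 14.6]
opening: 0.6
clock: 6.27
eef_pos: [567.5, -113.3, 201.3]
ee_rot: [[-0.001, 0.042, -0.999], [0.001, -0.999, -0.042], [-1.0, -0.001, 0.001]]
wrist_force: [-4.9, 1.9, 14.8]
opening: 0.598
clock: 6.43
eef_pos: [568.4, -113.2, 201.4]
ee_rot: [[-0.001, 0.042, -0.999], [0.001, -0.999, -0.042], [-1.0, -0.001, 0.001]]
wrist_force: [-5.9, 3.0, 14.7]
opening: 0.601
```

```bash
python3 -m inch '[0,0,-0.004,0,0,0, 0,0,0,0,0,0]'; python3 -m inch '[0,0,-0.004,0,0,0, 0,0,0,0,0,0]';  python3 - <<'E'
from h import *
im=capture('wrist');s=readout.get_state();print(s['wrist_force'],s['eef_pos'])
cv2.imwrite('pics/w7.png',cv2.resize(im[:280,230:450,::-1],None,fx=2.1,fy=2.1,interpolation=cv2.INTER_CUBIC))
E
```

```text
clock: 6.6
eef_pos: [569.4, -113.2, 201.4]
ee_rot: [[-0.001, 0.042, -0.999], [0.001, -0.999, -0.042], [-1.0, -0.001, 0.001]]
wrist_force: [-4.6, 2.7, 14.9]
opening: 0.597
clock: 6.77
eef_pos: [569.8, -113.3, 201.3]
ee_rot: [[-0.003, 0.042, -0.999], [0.001, -0.999, -0.042], [-1.0, -0.001, 0.003]]
wrist_force: [-11.9, 2.5, 19.4]
opening: 0.598
[-12.09372298   2.16443339  18.97879589] [ 569.80654391 -113.27371331  201.29730038]
```

View pics/w7.png

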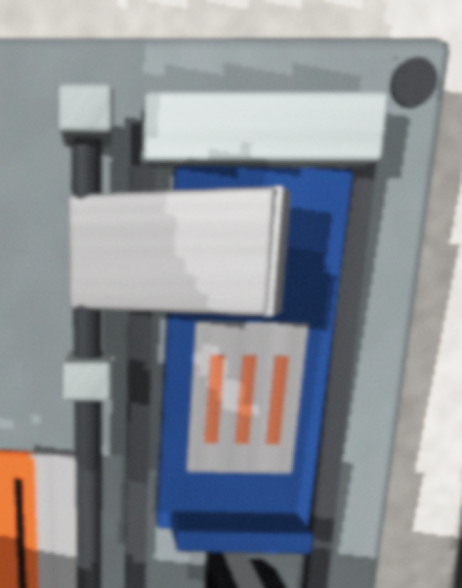

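```bash
python3 -m inch '[0,0,0.008,0,0,0, 0,0,0.016,0,0,0, 0,0,0,0,0,0]'; python3 -m inch '[-0.02,0,0,0,0,0, -0.03,0,0,0,0,0, -0.06,0,0,0,0,0, -0.1,0,0,0,0,0, -0.1,0,0,0,0,0, -0.1,0,0,0,0,0, -0.1,0,0,0,0,0, 0,0,0,0,0,0, 0,0,0,0,0,0]';  python3 - <<'E'
from h import *
p=camera_params('wrist');im=capture('wrist');s=readout.get_state();print(s['wrist_force'],s['eef_pos'])
np.save('w8.npy',{'p':p,'s':s},allow_pickle=True)
cv2.imwrite('pics/w8.png',cv2.resize(im[20:220,170:370,::-1],None,fx=3,fy=3,interpolation=cv2.INTER_CUBIC))
im=capture('scene')
cv2.imwrite('pics/s8.png',cv2.resize(im[150:240,180:320,::-1],None,fx=5.5,fy=5.5,interpolation=cv2.INTER_CUBIC))
E
```

```text
clock: 7.07
eef_pos: [564.9, -113.4, 201.6]
ee_rot: [[0.002, 0.042, -0.999], [0.0, -0.999, -0.042], [-1.0, -0.0, -0.002]]
wrist_force: [-0.2, 2.5, 9.1]
opening: 0.597
clock: 7.82
eef_pos: [564.7, -113.7, 329.7]
ee_rot: [[0.002, 0.042, -0.999], [-0.0, -0.999, -0.042], [-1.0, 0.0, -0.002]]
wrist_force: [1.0, 0.2, -0.4]
opening: 0.595
[0.24260896 0.03067188 0.0213398 ] [ 564.52555663 -113.62574987  328.53155516]
```

View pics/w8.png

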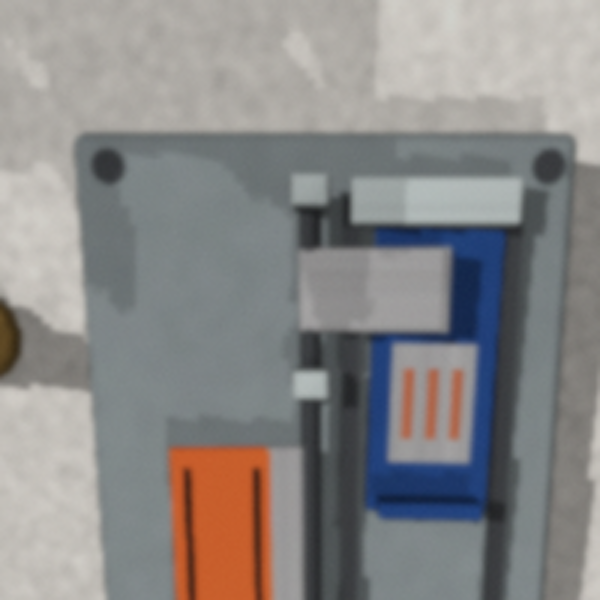

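View pics/s8.png

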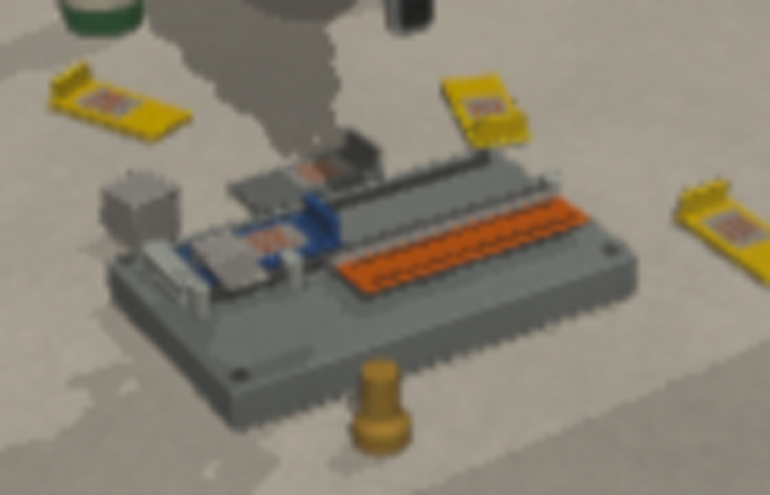

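```bash
python3 - <<'E'
from h import *
p=np.load('w8.npy',allow_pickle=True).item()['p']
c,sn=np.cos(.042),np.sin(.042);Rs=np.array([[c,-sn],[sn,c]])
for uv,z in [((351,225),37),((521,227),37),((378,515),43),((482,520),43),((504,231),31),((366,508),31),((488,512),31)]: print(z,Rs.T@(px2w('wrist',170+uv[0]/3,20+uv[1]/3,z,p)[:2]-[569.3,-114.2]))
E
```

```text
37 [90.28537874 -6.55586713]
37 [ 89.74812341 -52.48384116]
43 [ 11.63861742 -14.83854881]
43 [ 10.14119144 -44.88785447]
31 [ 89.20912372 -49.08465242]
31 [ 11.15057709 -11.9663402 ]
31 [  9.8936235 -48.7556201]
```

```bash
python3 -c "
from rig import job,readout
print(readout.get_state()['wrist_force']); print(job.sign_off())"
```

```text
[ 0.14895318  0.26018419 -0.41468158]
the job is handed in; nothing more can be done
None
```

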